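# Tamp the resin cement lumps level in the melting pan

### The arm

A 6-joint arm with a two-finger parallel gripper is mounted at the origin on the work surface. World frame = base frame: x ahead of the robot, y to its left, z up, the work surface at z = 0. Lengths are in m, angles in rad, forces in N, time in s.
With the tool pointing down it reaches from about 0.3 to 0.825 m from the base axis. Payload 5.4 kg.
Tool frame: the origin (TCP) lies at the very end of the fingers, on their centre line; the grasp point (between the pads) lies 19 mm behind it; z points along the fingers, x is the direction in which the jaws open and shut, and the axes are right-handed (so a half turn about z gives the same grasp; the last joint's range is limited). The gripper opens to 92 mm and grips with 3 to 60 N. Pads are 20 mm wide; open, the fingers measure 128 mm over their backs; the gripper's body (75 mm by 189 mm) begins 69 mm behind the grasp point.
Start: joints at [-1.459, 0.158, 1.597, -0, 1.386, -0.21], TCP at [0.182, -0.545, 0.215] pointing down, gripper open.
Joint ranges: [-2.91, 2.91], [-0.94, 2.29], [0.18, 2.7], [-1.29, 4.43], [0.17, 2.64], [-3, 3]. Speed limits (rad/s): [2.57, 2.57, 3.14, 3.14, 3.14, 3.14].

### API

Orientations are given as a rotation vector (axis times angle).
In Python, from workcell import bot gives the robot as it stands. Calls block until the motion is done:
- bot.goto(position, orientation): joint-space move of the TCP to a pose.
- bot.line_to(position, rot=None, max_speed=0.15): straight line of the TCP; rot=None keeps the orientation; max_speed is the mean speed in m/s.
- bot.set_joints(angles): joint-space move.
- bot.set_gripper(opening, newtons=None): opening from 0.0 (shut) to 1.0 (fully open); newtons is the grip in N (None keeps the last); returns when the fingers have stopped.
- bot.hold(seconds).
- bot.inverse_kinematics(position, orientation): joint angles nearest the present ones, or None.
- bot.read_camera(name): name is "scene" or "side" or "wrist"; returns a dict with "pixels" (384x512x3 uint8, blue, green, red), "fx", "fy", "cx", "cy" (pixels), "R" (3x3) and "t" (3): a world point X has camera coordinates R X + t. Camera axes: x right, y down, z forward; pixel columns grow to the right and rows downward; lengths in m; the calibration is good to about 2 mm. A picture is of the moment at which its call begins. There is no depth.
A pose or a line that the arm cannot do raises bot.MotionError and nothing moves.
- bot.job_done(): hands the job in, once; it reports no verdict.
Readings, each from a call of its own:
- bot.current_clock(): time.
- bot.current_joints(): joint angles.
- bot.current_joint_vel(): joint speeds.
- bot.current_effort(): joint torques, N m.
- bot.current_ee_pos(): TCP position.
- bot.current_tool_rot(): TCP orientation.
- bot.current_contact_force(): force on the tool from outside, world axes, zero at the start.
- bot.current_ft_torque(): the same for the moment, N m.
- bot.current_opening(): opening from 0.0 (shut) to 1.0 (fully open).
Only numpy, scipy, OpenCV 4.12 (cv2) and the standard library are available. Lean on these libraries where they do the work, as an engineer would, in place of code of your own. Each camera call takes 0.05 s, during which the arm holds its last target.

### The job

Before the melting pan is heated, its resin cement lumps must lie level: take the flat tamper from its cork pad and gently press the lumps down with it until all seven lie flat on the pan's floor in a single layer. Then stand the tamper upright on its cork pad again. The lumps are brittle, so press rather than hit and touch them only with the tamper, and leave the other things on the table where they are.

Things in the scene. Friction and masses are not known exactly. Their poses are not given: they have to be found in the camera images.
- pan: Rectangular aluminium melting pan fixed on a cold white electric hotplate (housing 210x180 mm). Origin at the centre of the pan's inner floor, 60 mm above the table. Inside it is 122 mm along its own x by 100 mm along its own y; flat floor, upright walls 4 mm thick, 26 mm high above the inner floor (rim 86 mm above the table). A small loop handle sticks out 21 mm at each x end, below the rim. Does not move.
- tamper_grip (a point): Flat tamper standing upright: round flat brass foot 46 mm across and 10 mm thick, slim brass neck, square light wood handle 24x24 mm, 66 mm tall. This point is the handle's centre, 78 mm above the underside of the foot; x and y axes are square to the handle's flat sides, z runs up the handle. Whole tool 111 mm high, about 0.24 kg. It starts on the cork pad.
- tamper_foot (a point): Centre of the underside (the flat working face) of the tamper's foot; same axes as the handle point.
- pad_top (a point): Centre of the top of the tamper's square cork pad, 84x84 mm, 5 mm thick, fixed to the table.
- lump1_center (a point): Lump of brown resin cement, a flattish broken block 12 mm thick, about 36x26 mm in plan. Point at the centre of the block; its own z axis runs through the 12 mm thickness (either face may end up on top), its x axis along its length. At the start it stands tilted about 44 degrees, propped against the wall at the pan's +x end, with its upper edge about 33 mm above the pan's floor; pressed straight down on that edge it slides down flat.
- lump2_center (a point): Lump of brown resin cement, a flattish broken block 12 mm thick, about 34x28 mm in plan. Point at the centre of the block; its own z axis runs through the 12 mm thickness (either face may end up on top), its x axis along its length. At the start it stands tilted about 44 degrees, propped against the wall at the pan's -x end, with its upper edge about 33 mm above the pan's floor; pressed straight down on that edge it slides down flat.
- lump3_center (a point): Lump of brown resin cement, a flattish broken block 12 mm thick, about 35x24 mm in plan. Point at the centre of the block; its own z axis runs through the 12 mm thickness (either face may end up on top), its x axis along its length. At the start it stands tilted about 44 degrees, propped against the wall on the pan's +y side, with its upper edge about 33 mm above the pan's floor; pressed straight down on that edge it slides down flat.
- lump4_center (a point): Lump of brown resin cement, a flattish broken block 12 mm thick, about 33x27 mm in plan. Point at the centre of the block; its own z axis runs through the 12 mm thickness (either face may end up on top), its x axis along its length. At the start it stands tilted about 44 degrees, propped against the wall on the pan's -y side, with its upper edge about 33 mm above the pan's floor; pressed straight down on that edge it slides down flat.
- lump5_center (a point): Lump of brown resin cement, a flattish broken block 12 mm thick, about 32x26 mm in plan. Point at the centre of the block; its own z axis runs through the 12 mm thickness (either face may end up on top), its x axis along its length. At the start it already lies flat.
- lump6_center (a point): Lump of brown resin cement, a flattish broken block 12 mm thick, about 33x25 mm in plan. Point at the centre of the block; its own z axis runs through the 12 mm thickness (either face may end up on top), its x axis along its length. At the start it already lies flat.
- lump7_center (a point): Lump of brown resin cement, a flattish broken block 12 mm thick, about 30x22 mm in plan. Point at the centre of the block; its own z axis runs through the 12 mm thickness (either face may end up on top), its x axis along its length. At the start it already lies flat.
- dish: A small shallow white porcelain dish, 96 mm across, 18 mm high. A bystander; origin under its centre.
- barrel: Blued steel spring barrel, a flanged drum 46 mm across, 24 mm high (31 mm with its hub). A bystander; origin under its centre.
- arbor1: Brass winding arbor, 66 mm long and 12 mm thick, lying flat. A bystander; origin under its centre.
- arbor2: A second brass winding arbor like the first. A bystander; origin under its centre.
- jar: Glass jar with a metal cap, 52 mm across, 62 mm high. A bystander; origin under its centre.

How it is judged:
On the way, in this order (a step that is already met when the one before it is completed fails the run):
1. the tamper is lifted off its pad (height (world z) of tamper_foot above 0.04 m), for 0.1 s.
2. all seven lumps lie flat on the pan's floor while the tamper is over the pan (z of lump1_center in the frame of pan between 0 and 0.009 m and angle between the z axis of each of lump1_center, lump2_center, lump3_center, lump4_center, lump5_center, lump6_center, lump7_center and the z axis of pan, either way round below 0.2 rad and horizontal distance between each of lump1_center, lump2_center, lump3_center, lump4_center, lump5_center, lump6_center, lump7_center and pan below 0.08 m and z of lump2_center in the frame of pan between 0 and 0.009 m and z of lump3_center in the frame of pan between 0 and 0.009 m and z of lump4_center in the frame of pan between 0 and 0.009 m and z of lump5_center in the frame of pan between 0 and 0.009 m and z of lump6_center in the frame of pan between 0 and 0.009 m and z of lump7_center in the frame of pan between 0 and 0.009 m and horizontal distance between tamper_foot and pan below 0.12 m), for 0.1 s.
At the end, for the whole second after the job is handed in: All seven lumps lie flat on the pan's floor (each centre under 9 mm above the floor, within 0.2 rad of flat, inside the pan), and the tamper stands upright (within 0.1 rad), still, on its foot on the cork pad, within 30 mm of the pad's centre (z of lump1_center in the frame of pan between 0 and 0.009 m and angle between the z axis of each of lump1_center, lump2_center, lump3_center, lump4_center, lump5_center, lump6_center, lump7_center and the z axis of pan, either way round below 0.2 rad and horizontal distance between each of lump1_center, lump2_center, lump3_center, lump4_center, lump5_center, lump6_center, lump7_center and pan below 0.08 m and z of lump2_center in the frame of pan between 0 and 0.009 m and z of lump3_center in the frame of pan between 0 and 0.009 m and z of lump4_center in the frame of pan between 0 and 0.009 m and z of lump5_center in the frame of pan between 0 and 0.009 m and z of lump6_center in the frame of pan between 0 and 0.009 m and z of lump7_center in the frame of pan between 0 and 0.009 m and horizontal distance between tamper_foot and pad_top below 0.03 m and height (world z) of tamper_foot below 0.009 m and angle between tamper_foot's own z axis and vertical below 0.1 rad and linear speed of tamper below 0.02 m/s); the robot touches nothing.
It fails at once if a lump is touched with the gripper or arm (contact force between any of the fingers, the arm and lump1 above 0.5 N or contact force between any of the fingers, the arm and lump2 above 0.5 N or contact force between any of the fingers, the arm and lump3 above 0.5 N or contact force between any of the fingers, the arm and lump4 above 0.5 N or contact force between any of the fingers, the arm and lump5 above 0.5 N or contact force between any of the fingers, the arm and lump6 above 0.5 N or contact force between any of the fingers, the arm and lump7 above 0.5 N).
It fails at once if a lump is hit or crushed with the tamper (over 45 N) (contact force between tamper and lump1 above 45 N or contact force between tamper and lump2 above 45 N or contact force between tamper and lump3 above 45 N or contact force between tamper and lump4 above 45 N or contact force between tamper and lump5 above 45 N or contact force between tamper and lump6 above 45 N or contact force between tamper and lump7 above 45 N).
It fails at once if the dish, the spring barrel, a winding arbor or the jar is moved more than 20 mm (distance of any of dish, barrel, arbor1, arbor2, jar from where it was at the start of the episode above 0.02 m).
It also fails if it takes over 58 s, if anything falls off the work surface, if the arm or the gripper's body presses on something with over 40 N, if the wrist force passes 120 N, or if a joint passes its speed limit or range.

## Working session

There is one attempt and no reset: what is moved stays moved. The work goes in short steps, each a Python script; the robot and the scene stay as the last script left them, time stands still between calls to the robot, and variables do not carry over. Pictures are saved under pics/ and viewed, and the job is handed in when it is done.

```bash
mkdir -p pics; ls; cat > h.py <<'E'
import numpy as np, cv2
from workcell import bot
def shot(n,f):
    c=bot.read_camera(n); cv2.imwrite(f'pics/{f}.png',c['pixels']); np.savez(f'pics/{f}.npz',**{k:np.array(v) for k,v in c.items()}); return c
def load(f): return np.load(f'pics/{f}.npz')
def crop(f,x0,y0,x1,y1,s,out):
    im=cv2.imread(f'pics/{f}.png')[y0:y1,x0:x1]; cv2.imwrite(f'pics/{out}.png',cv2.resize(im,None,fx=s,fy=s,interpolation=cv2.INTER_CUBIC))
def proj(c,X):
    p=np.atleast_2d(X)@np.array(c['R']).T+np.array(c['t']).ravel(); return np.c_[c['fx']*p[:,0]/p[:,2]+c['cx'],c['fy']*p[:,1]/p[:,2]+c['cy']]
def onz(c,u,v,z):
    R=np.array(c['R']);t=np.array(c['t']).ravel()
    d=R.T@np.array([(u-c['cx'])/c['fx'],(v-c['cy'])/c['fy'],1]);o=-R.T@t
    return o+d*(z-o[2])/d[2]
E
python3 - <<'E'
from h import *
for n in ['scene','side','wrist']:
    c=shot(n,n+'0'); print(n,c['fx'],-np.array(c['R']).T@np.array(c['t']).ravel())
print(bot.current_clock(),bot.current_tool_rot(),bot.current_contact_force())
E
```

```text
pics
scene 375.96801621518944 [1.08843753 0.01043319 0.92112953]
side 413.2684063902416 [0.39663345 0.55324489 0.72857941]
wrist 334.12252606137406 [ 0.2589683  -0.51906653  0.38406078]
0.15 [-2.54778972e+00  1.83621335e+00  1.52291964e-03] [ 0.23285559  0.39677527 -0.70921857]
```

View pics/scene0.png

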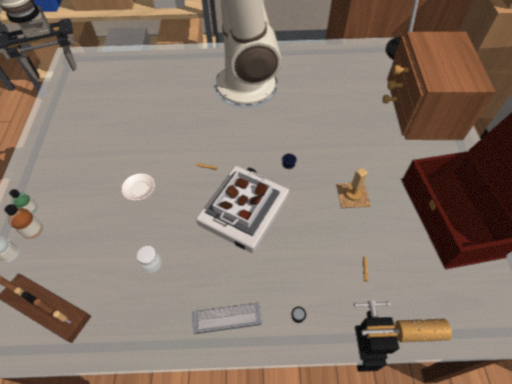

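View pics/side0.png

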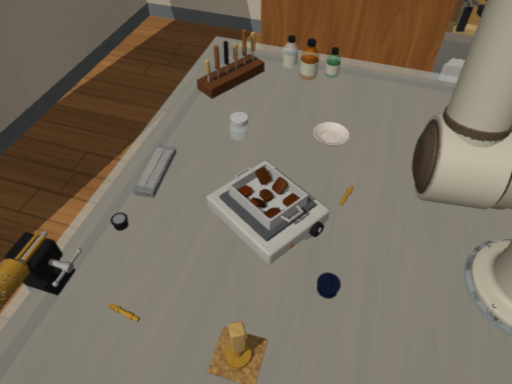

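View pics/wrist0.png

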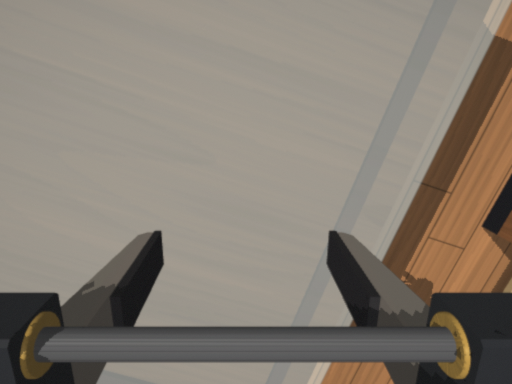

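```bash
python3 - <<'E'
from h import *
crop('scene0',190,155,300,255,7,'s1'); crop('scene0',320,155,400,220,9,'s2')
crop('side0',200,155,335,265,6,'d1'); crop('side0',195,305,285,384,8,'d2')
E
```

```text
(no output)
```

View pics/s1.png

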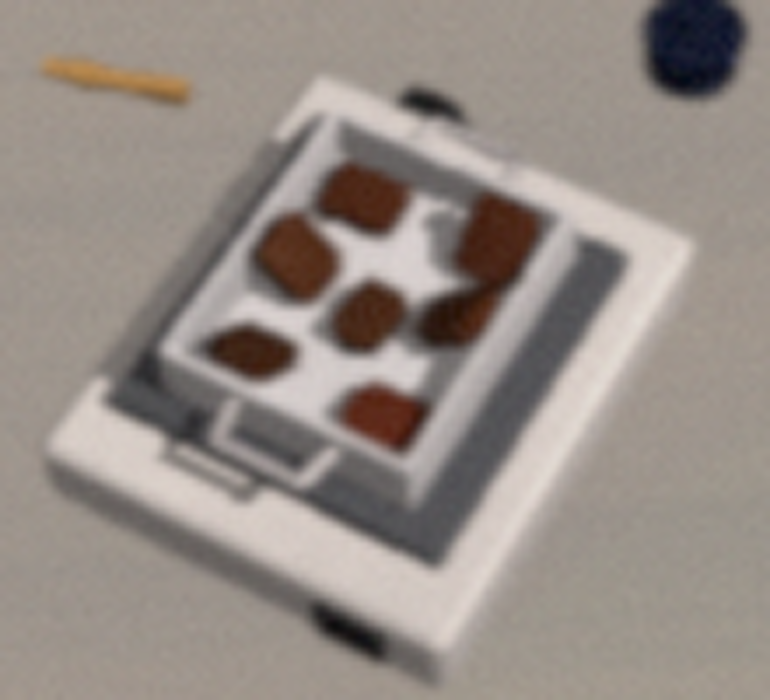

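View pics/s2.png

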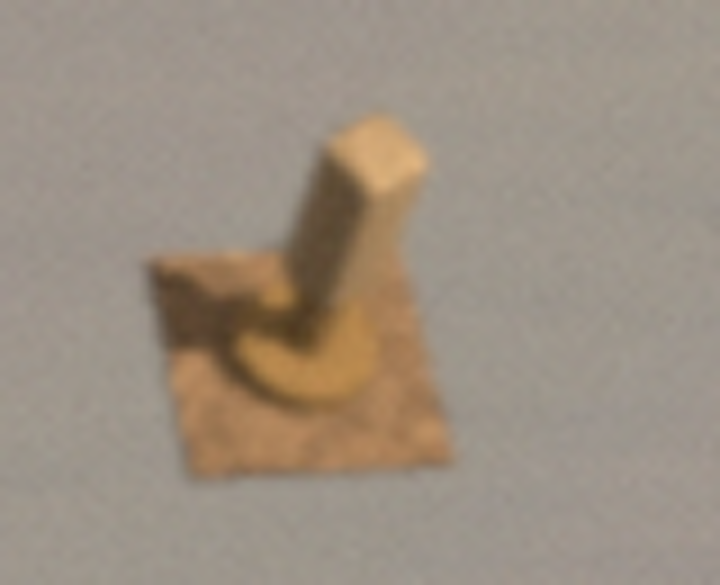

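View pics/d1.png

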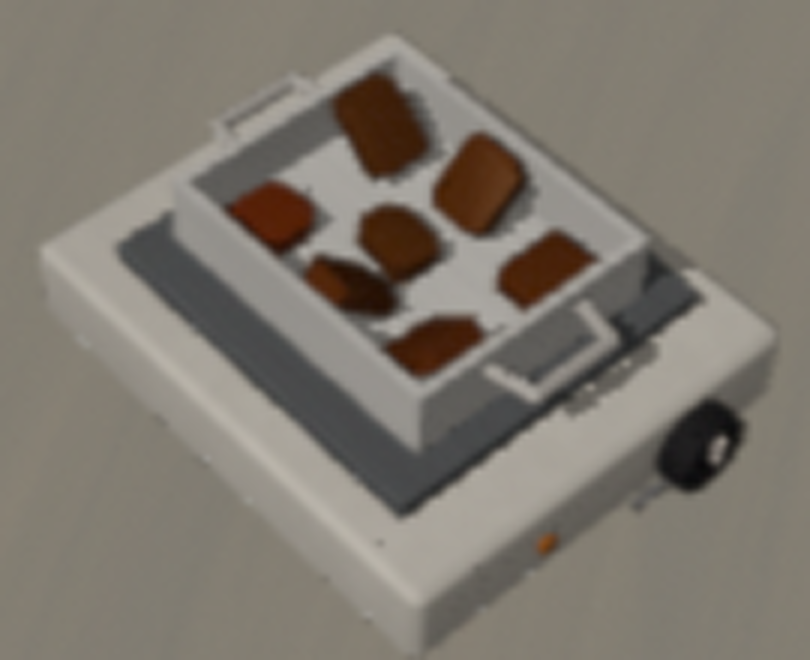

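View pics/d2.png

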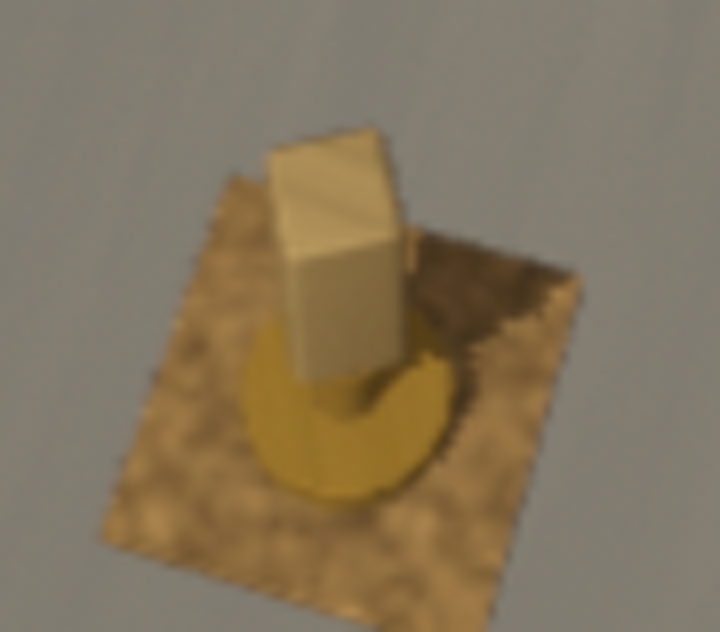

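```bash
python3 - <<'E'
from h import *
S=load('scene0');D=load('side0')
def q(c,pts,s,ox,oy,z,name):
    P=np.array([onz(c,x/s+ox,y/s+oy,z)[:2] for x,y in pts]); 
    e=[P[(i+1)%4]-P[i] for i in range(4)]
    print(name,'c',P.mean(0).round(4),'len',[round(np.linalg.norm(a),4) for a in e],'ang',[round(np.degrees(np.arctan2(a[1],a[0]))%180,1) for a in e]); return P
# pan order: far-left, near-left..
print(q(S,[(322,114),(160,355),(412,475),(578,222)],7,190,155,.086,'pan S').round(3))
print(q(D,[(175,180),(420,395),(648,245),(393,55)],6,200,155,.086,'pan D').round(3))
q(S,[(378,114),(428,160),(388,192),(328,155)],9,320,155,.116,'tamp S')
q(D,[(268,152),(375,128),(397,238),(290,258)],8,195,305,.116,'tamp D')
q(S,[(150,260),(400,252),(455,462),(192,475)],9,320,155,.005,'pad S')
q(D,[(232,175),(580,270),(487,660),(100,540)],8,195,305,.005,'pad D')
for n,u,v in [('barrel',289,160),('arb',207,166),('dish',138,187),('jar',148,256),('arb2',365,268)]: print(n,onz(S,u,v,.01).round(3))
E
```

```text
pan S c [ 0.5481 -0.0143] len [np.float64(0.1248), np.float64(0.1073), np.float64(0.1265), np.float64(0.1127)] ang [np.float64(150.9), np.float64(59.6), np.float64(148.4), np.float64(60.4)]
[[ 0.466 -0.032]
 [ 0.575 -0.092]
 [ 0.63   0.   ]
 [ 0.522  0.066]]
pan D c [ 0.5417 -0.0097] len [np.float64(0.1274), np.float64(0.104), np.float64(0.1272), np.float64(0.1008)] ang [np.float64(149.0), np.float64(57.0), np.float64(150.5), np.float64(56.8)]
[[ 0.624  0.   ]
 [ 0.515  0.066]
 [ 0.458 -0.021]
 [ 0.569 -0.084]]
tamp S c [0.5054 0.3044] len [np.float64(0.0208), np.float64(0.0178), np.float64(0.0206), np.float64(0.0227)] ang [np.float64(33.2), np.float64(128.4), np.float64(46.9), np.float64(129.4)]
tamp D c [0.4998 0.3064] len [np.float64(0.0212), np.float64(0.0224), np.float64(0.0206), np.float64(0.0215)] ang [np.float64(31.1), np.float64(119.5), np.float64(28.6), np.float64(121.2)]
pad S c [0.5052 0.3032] len [np.float64(0.0823), np.float64(0.0807), np.float64(0.0833), np.float64(0.0823)] ang [np.float64(89.9), np.float64(1.1), np.float64(91.0), np.float64(0.4)]
pad D c [0.4992 0.3051] len [np.float64(0.0817), np.float64(0.0847), np.float64(0.0851), np.float64(0.0837)] ang [np.float64(2.1), np.float64(93.3), np.float64(1.4), np.float64(91.0)]
barrel [0.373 0.128 0.01 ]
arb [ 0.386 -0.124  0.01 ]
dish [ 0.455 -0.324  0.01 ]
jar [ 0.676 -0.267  0.01 ]
arb2 [0.73  0.292 0.01 ]
```

```bash
cat >> h.py <<'E'
from scipy.spatial.transform import Rotation as Ro
def rv(deg):
    p=np.radians(deg);c,s=np.cos(p),np.sin(p)
    return Ro.from_matrix(np.array([[c,s,0],[s,-c,0],[0,0,-1]])).as_rotvec()
E
python3 - <<'E'
from h import *
M=Ro.from_rotvec(bot.current_tool_rot()).as_matrix();print(M.round(2))
W=load('wrist0'); print(proj(W,bot.current_ee_pos()), (M.T@(-W['R'].T@W['t'].ravel()-bot.current_ee_pos())).round(3),(W['R']@M).round(2))
for d in (30,120,210,300):
    for p in ([.503,.305,.2],[.545,-.012,.2],[.503,.305,.064]):
        q=bot.inverse_kinematics(p,rv(d)); print(d,None if q is None else np.round(q,2))
E
```

```text
[[ 0.32 -0.95 -0.  ]
 [-0.95 -0.32  0.  ]
 [-0.   -0.   -1.  ]]
[[245.7189115  248.48831936]] [-0.    -0.081 -0.17 ] [[ 1.    0.    0.  ]
 [-0.    0.96 -0.28]
 [-0.    0.28  0.96]]
30 [ 0.34  0.2   1.58 -0.    1.36 -0.18]
30 [-0.24  0.09  1.7  -0.    1.35 -0.77]
30 [ 0.34  0.35  1.68 -0.    1.11 -0.18]
120 [ 0.34  0.2   1.58 -0.    1.36 -1.75]
120 [-0.24  0.09  1.7  -0.    1.35 -2.34]
120 [ 0.34  0.35  1.68 -0.    1.11 -1.75]
210 [0.34 0.2  1.58 0.   1.36 2.96]
210 [-0.24  0.09  1.7  -0.    1.35  2.37]
210 [0.34 0.35 1.68 0.   1.11 2.96]
300 [0.34 0.2  1.58 0.   1.36 1.39]
300 [-0.24  0.09  1.7   0.    1.35  0.8 ]
300 [0.34 0.35 1.68 0.   1.11 1.39]
```

```bash
python3 - <<'E'
from h import *
ty=np.array([.5,-.866,0])
bot.goto(np.array([.545,-.012,.22])+.045*ty,rv(30)); shot('wrist','w1')
bot.goto(np.array([.503,.305,.21])+.04*ty,rv(30)); shot('wrist','w2'); print(bot.current_clock())
crop('w1',110,30,410,255,2.6,'w1c'); crop('w2',110,60,410,285,2.6,'w2c')
E
```

```text
3.725
```

View pics/w1c.png

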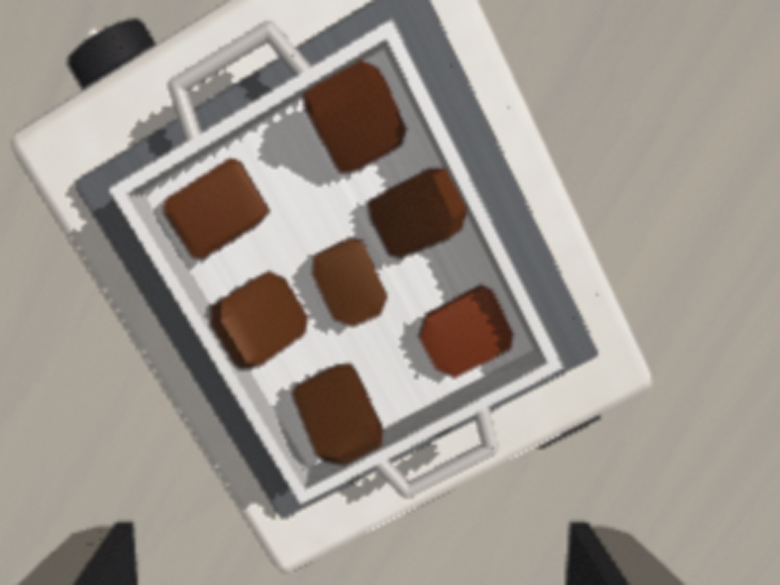

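View pics/w2c.png

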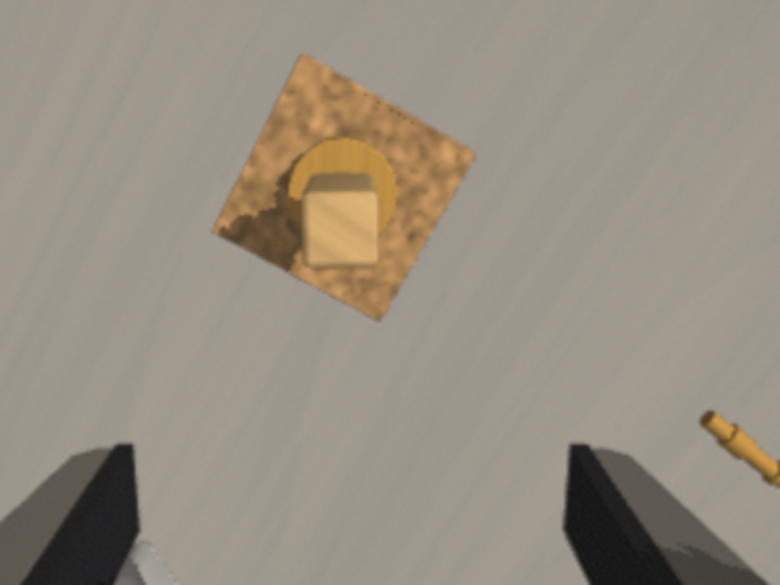

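```bash
python3 - <<'E'
from h import *
W=load('w1');V=load('w2')
f=lambda c,oy,p,z:onz(c,p[0]/2.6+110,p[1]/2.6+oy,z)[:2]
P=np.array([f(W,30,p,.086) for p in [(110,190),(302,502),(563,368),(393,22)]])
e=[P[(i+1)%4]-P[i] for i in range(4)]
print(P.round(4),P.mean(0),[np.linalg.norm(a).round(4) for a in e],[np.degrees(np.arctan2(a[1],a[0])).round(1) for a in e])
a=np.mean([e[0],-e[2]],0); th=np.arctan2(a[1],a[0]); c=P.mean(0); u=np.array([np.cos(th),np.sin(th)]); v=np.array([-u[1],u[0]])
print('th',np.degrees(th))
for p,z in [((355,115),.078),((418,212),.077),((260,320),.077),((338,413),.078),((465,330),.072),((348,282),.072),((217,208),.072)]:
    d=f(W,30,p,z)-c; print(p,(d@u*1000).round(1),(d@v*1000).round(1))
H=np.array([f(V,60,p,.116) for p in [(303,190),(378,190),(380,267),(304,267)]])
e=[H[(i+1)%4]-H[i] for i in range(4)];print('handle',H.mean(0),[np.linalg.norm(a).round(4) for a in e],[np.degrees(np.arctan2(a[1],a[0])).round(1) for a in e])
K=np.array([f(V,60,p,.005) for p in [(302,53),(476,155),(380,321),(213,232)]]);print('pad',K.mean(0))
print('foot c',f(V,60,(343,193),.015))
E
```

```text
[[ 0.4606 -0.0269]
 [ 0.5714 -0.0933]
 [ 0.6276 -0.0019]
 [ 0.517   0.0653]] [ 0.54412616 -0.01421122] [np.float64(0.1292), np.float64(0.1073), np.float64(0.1294), np.float64(0.1081)] [np.float64(-30.9), np.float64(58.4), np.float64(148.7), np.float64(-121.4)]
th -31.11171208654136
(355, 115) -46.1 30.1
(418, 212) -7.4 33.9
(260, 320) -1.6 -33.9
(338, 413) 42.5 -26.1
(465, 330) 38.9 29.6
(348, 282) 2.5 0.4
(217, 208) -42.9 -27.6
handle [0.50137069 0.3041411 ] [np.float64(0.0226), np.float64(0.0235), np.float64(0.0234), np.float64(0.0235)] [np.float64(29.9), np.float64(-58.1), np.float64(-150.1), np.float64(119.7)]
pad [0.5018471  0.30262085]
foot c [0.50135337 0.30381084]
```

```bash
python3 - <<'E'
from h import *
x,y=.5014,.3040
bot.goto([x,y,.16],rv(30)); bot.line_to([x,y,.064],max_speed=.1)
print(bot.current_contact_force()); bot.set_gripper(0.0,50); print(bot.current_opening()*92,bot.current_contact_force())
bot.line_to([x,y,.2],max_speed=.12); print(bot.current_clock(),bot.current_contact_force(),bot.current_ee_pos())
bot.goto([.5441,-.0142,.20],rv(30)); print(bot.current_clock(),bot.current_contact_force())
shot('side','d3');shot('wrist','w3');crop('side' and 'd3',190,80,350,230,5,'d3c')
E
```

```text
[ 0.46479574 -0.68946521 -0.16339242]
23.680228743311396 [-0.0479118   0.01993621 -0.82986142]
7.5167 [ 0.47907511 -1.05931148 -2.9987484 ] [0.50077203 0.30377706 0.19885402]
8.7333 [ 0.0185731  -0.33365862 -2.22051832]
```

View pics/d3c.png

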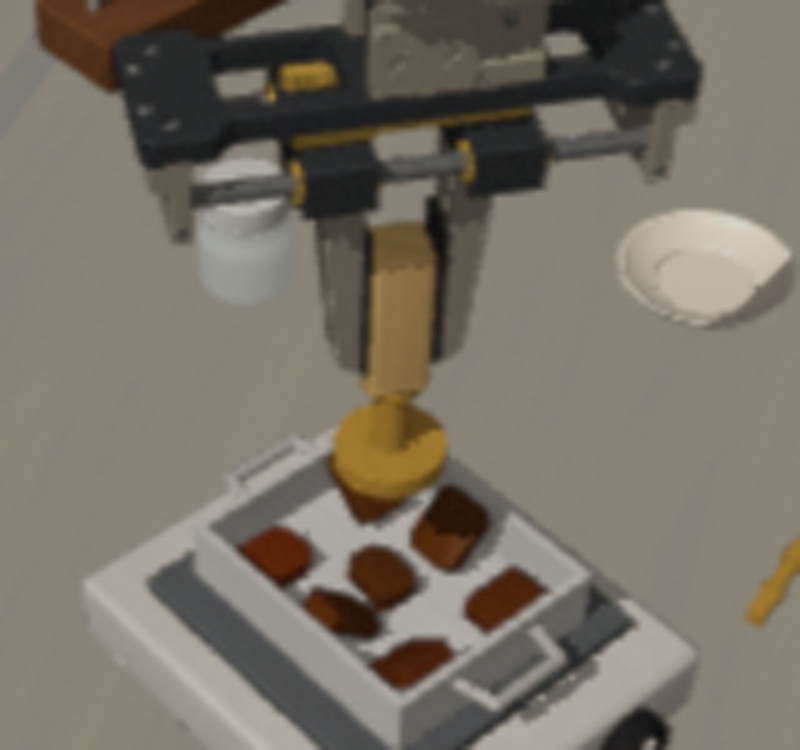

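View pics/w3.png

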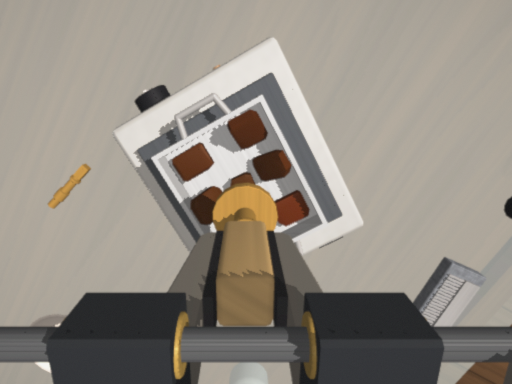

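```bash
cat >> h.py <<'E'
C=np.array([.5441,-.0142]);TH=np.radians(-31.1);U=np.array([np.cos(TH),np.sin(TH)]);Vv=np.array([-U[1],U[0]])
def pw(u,v,foot): # foot height above pan floor -> TCP pos
    return np.r_[C+(u*U+v*Vv)/1000, .060+foot/1000+.059]
def press(u,v,z0=36,z1=11,step=2.5,fmax=18,sp=.04):
    bot.line_to(pw(u,v,z0),max_speed=.12); bot.hold(.15)
    b=bot.current_contact_force().copy(); z=z0; L=[]
    while z>z1:
        z-=step if z>15 else 1; bot.line_to(pw(u,v,z),max_speed=sp)
        F=bot.current_contact_force()-b; L.append((round(z,1),*F.round(1),round((bot.current_ee_pos()[2]-.119)*1000,1)))
        if np.linalg.norm(F)>fmax: break
    print(*L,sep='\n'); print('t',bot.current_clock()); return z
def up(u,v,z=42): bot.line_to(pw(u,v,z),max_speed=.12)
E
python3 - <<'E'
from h import *
press(-7,24.5); up(-7,24.5); print(bot.current_clock())
shot('wrist','w4');shot('side','d4')
crop('w4',110,60,410,260,2.6,'w4c');crop('d4',190,80,350,230,5,'d4c')
E
```

```text
(33.5, np.float64(-0.6), np.float64(1.2), np.float64(0.5), np.float64(33.5))
(31.0, np.float64(-0.7), np.float64(1.3), np.float64(-0.2), np.float64(30.7))
(28.5, np.float64(-0.3), np.float64(0.6), np.float64(-0.1), np.float64(28.2))
(26.0, np.float64(-1.1), np.float64(0.4), np.float64(-0.7), np.float64(25.7))
(23.5, np.float64(-0.6), np.float64(-0.3), np.float64(-0.3), np.float64(23.3))
(21.0, np.float64(-0.6), np.float64(0.7), np.float64(0.3), np.float64(20.8))
(18.5, np.float64(-0.3), np.float64(0.6), np.float64(-0.8), np.float64(18.3))
(16.0, np.float64(-0.8), np.float64(0.1), np.float64(0.5), np.float64(15.8))
(13.5, np.float64(-1.5), np.float64(0.2), np.float64(0.1), np.float64(13.3))
(12.5, np.float64(-0.3), np.float64(1.1), np.float64(-1.4), np.float64(12.5))
(11.5, np.float64(-0.5), np.float64(-0.2), np.float64(0.5), np.float64(11.7))
(10.5, np.float64(-3.2), np.float64(0.3), np.float64(7.9), np.float64(11.7))
t 12.5667
12.9833
```

View pics/w4c.png

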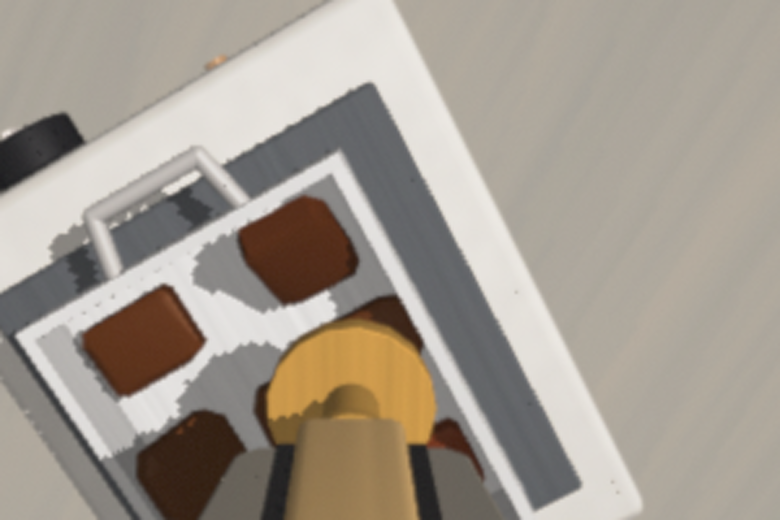

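View pics/d4c.png

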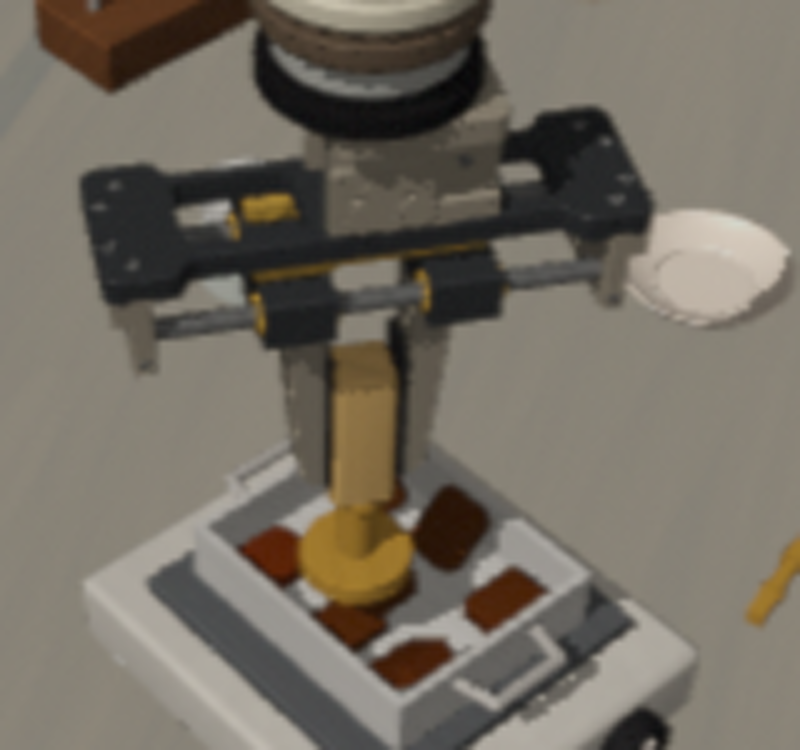

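B is down flat (d4c around (350,622)). It took little force and stopped at about 11.7 mm. Next are the lumps at the other three walls.

```bash
python3 - <<'E'
from h import *
press(-2,-24.5); up(-2,-24.5); shot('side','d5')
press(-35.5,25); up(-35.5,25); print(bot.current_clock())
shot('wrist','w6');shot('side','d6')
a=cv2.imread('pics/d5.png')[130:240,210:330];b=cv2.imread('pics/d6.png')[130:240,210:330]
cv2.imwrite('pics/d56.png',cv2.resize(np.hstack([a,b]),None,fx=3.3,fy=3.3,interpolation=cv2.INTER_CUBIC))
E
```

```text
(33.5, np.float64(-0.6), np.float64(0.2), np.float64(1.4), np.float64(33.2))
(31.0, np.float64(0.2), np.float64(0.3), np.float64(1.3), np.float64(30.7))
(28.5, np.float64(-0.8), np.float64(0.3), np.float64(1.1), np.float64(28.3))
(26.0, np.float64(-0.8), np.float64(-0.4), np.float64(0.1), np.float64(25.8))
(23.5, np.float64(-0.6), np.float64(0.3), np.float64(2.0), np.float64(23.3))
(21.0, np.float64(-0.7), np.float64(-0.1), np.float64(1.1), np.float64(20.7))
(18.5, np.float64(-0.3), np.float64(-0.5), np.float64(2.5), np.float64(18.3))
(16.0, np.float64(-0.5), np.float64(-0.2), np.float64(0.6), np.float64(15.8))
(13.5, np.float64(-0.5), np.float64(-0.5), np.float64(1.4), np.float64(13.3))
(12.5, np.float64(-0.8), np.float64(0.0), np.float64(1.5), np.float64(12.5))
(11.5, np.float64(0.2), np.float64(0.9), np.float64(1.8), np.float64(11.7))
(10.5, np.float64(-3.1), np.float64(-0.3), np.float64(8.9), np.float64(11.6))
t 16.8
(33.5, np.float64(-0.1), np.float64(0.7), np.float64(-0.2), np.float64(33.2))
(31.0, np.float64(-1.0), np.float64(0.2), np.float64(0.0), np.float64(30.8))
(28.5, np.float64(-0.4), np.float64(0.7), np.float64(0.2), np.float64(28.3))
(26.0, np.float64(-0.5), np.float64(1.4), np.float64(0.7), np.float64(25.8))
(23.5, np.float64(-0.4), np.float64(1.1), np.float64(0.4), np.float64(23.3))
(21.0, np.float64(-0.5), np.float64(0.3), np.float64(1.0), np.float64(20.8))
(18.5, np.float64(-1.7), np.float64(-0.3), np.float64(-0.1), np.float64(18.3))
(16.0, np.float64(-1.4), np.float64(0.2), np.float64(-0.6), np.float64(15.7))
(13.5, np.float64(-1.3), np.float64(-0.2), np.float64(0.1), np.float64(13.3))
(12.5, np.float64(-0.7), np.float64(-0.1), np.float64(0.1), np.float64(12.5))
(11.5, np.float64(-0.8), np.float64(-0.9), np.float64(0.2), np.float64(11.7))
(10.5, np.float64(-2.6), np.float64(0.8), np.float64(6.7), np.float64(11.7))
t 21.0667
21.4833
```

View pics/d56.png

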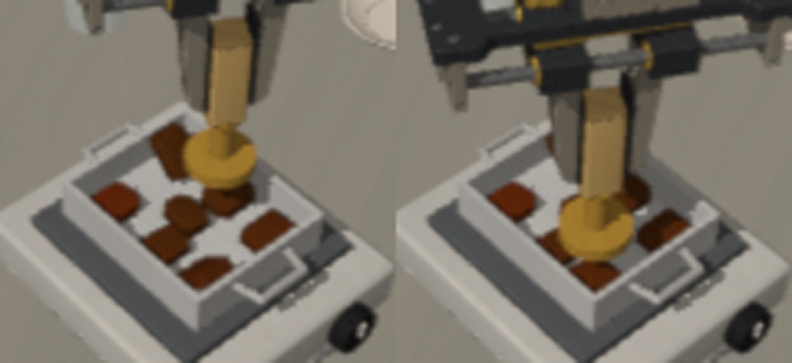

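View pics/w6.png

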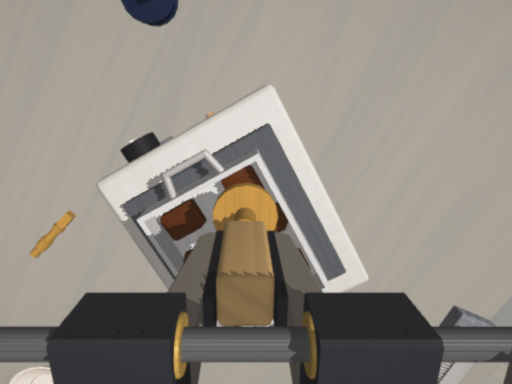

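Three lumps are down. The one at the +u wall, dark at (172,150) in the left panel, is still tilted, so I'll press that next.

```bash
python3 - <<'E'
from h import *
press(35.5,-24); up(35.5,-24)
bot.goto(pw(-5,5,100)+np.r_[.035*np.array([.5,-.866]),0]*2,rv(30)); print(bot.current_clock())
shot('wrist','w7');shot('side','d7');shot('scene','s7')
crop('w7',110,0,410,230,2.6,'w7c');crop('d7',200,150,340,270,5.5,'d7c');crop('s7',190,155,300,255,7,'s7c')
E
```

```text
(33.5, np.float64(-0.2), np.float64(-1.4), np.float64(-0.6), np.float64(33.3))
(31.0, np.float64(-0.6), np.float64(-0.6), np.float64(-0.6), np.float64(30.7))
(28.5, np.float64(0.2), np.float64(-0.2), np.float64(0.5), np.float64(28.2))
(26.0, np.float64(0.0), np.float64(-0.3), np.float64(-1.4), np.float64(25.7))
(23.5, np.float64(0.2), np.float64(-0.6), np.float64(-0.3), np.float64(23.2))
(21.0, np.float64(-0.1), np.float64(0.0), np.float64(-1.0), np.float64(20.7))
(18.5, np.float64(-0.1), np.float64(-0.2), np.float64(-0.3), np.float64(18.3))
(16.0, np.float64(-0.8), np.float64(-1.2), np.float64(-1.2), np.float64(15.7))
(13.5, np.float64(-1.0), np.float64(-0.7), np.float64(-0.3), np.float64(13.2))
(12.5, np.float64(0.0), np.float64(0.0), np.float64(-0.7), np.float64(12.4))
(11.5, np.float64(-1.1), np.float64(-0.6), np.float64(0.7), np.float64(11.7))
(10.5, np.float64(-3.6), np.float64(-0.3), np.float64(8.1), np.float64(11.7))
t 25.6
26.375
```

View pics/w7c.png

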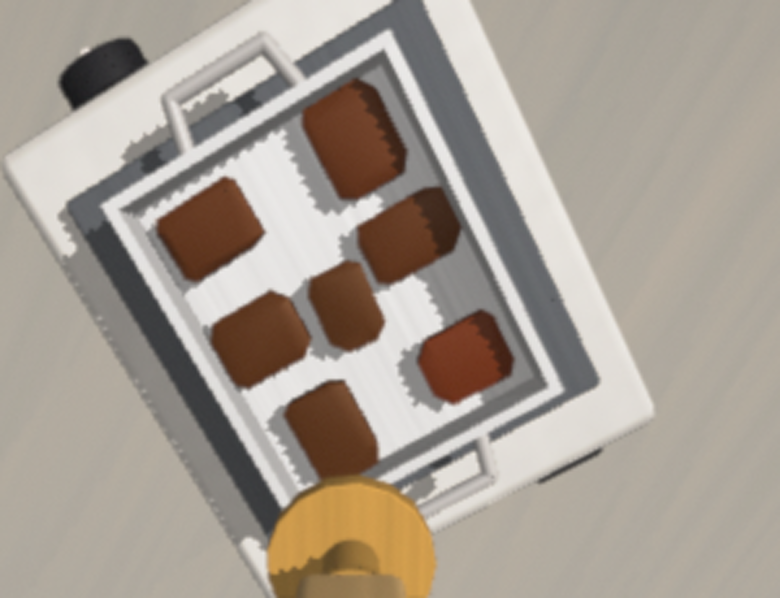

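View pics/d7c.png

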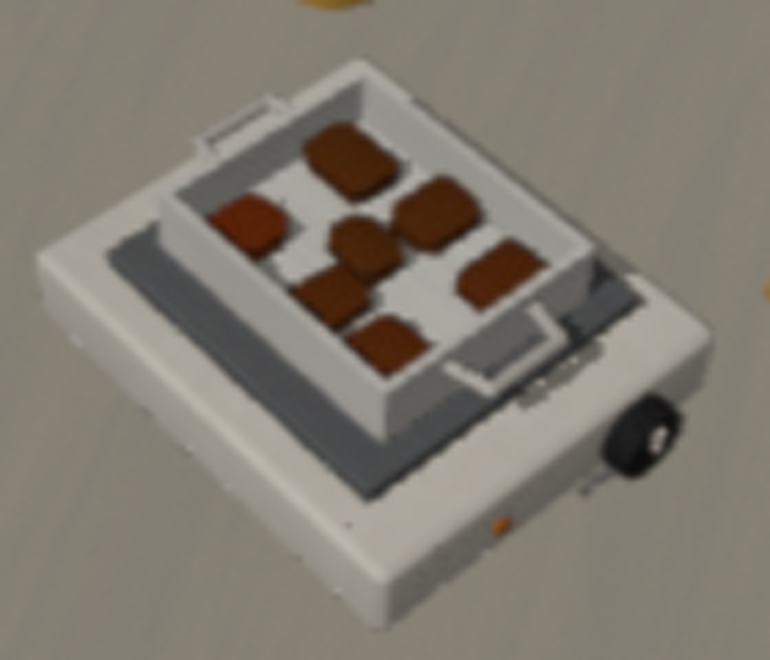

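View pics/s7c.png

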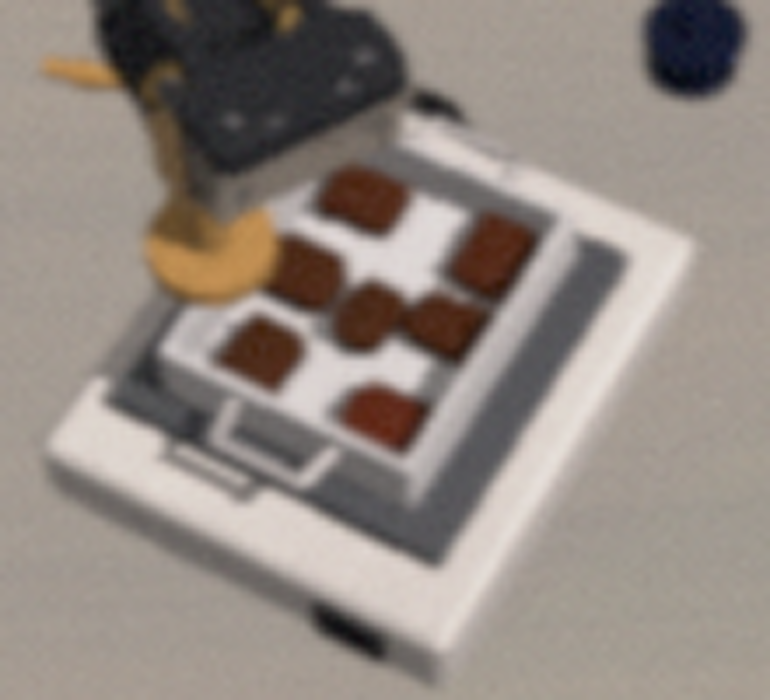

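All seven lumps look flat in the wrist, side and scene views, with only narrow, even shadows and no overlaps. Now I'll return the tamper to its pad.

```bash
python3 - <<'E'
from h import *
x,y=.5014,.3035
bot.goto(pw(0,0,90),rv(30)); bot.hold(.2); print('tilt chk',bot.current_clock())
bot.goto([x,y,.16],rv(30)); bot.line_to([x,y,.072],max_speed=.1); bot.hold(.15)
b=bot.current_contact_force().copy(); z=.072
while z>.0625:
    z-=.001; bot.line_to([x,y,z],max_speed=.03); f=(bot.current_contact_force()-b)[2]
    if f>4: break
print(z,f,bot.current_ee_pos(),bot.current_clock()); shot('side','d8')
bot.set_gripper(.45); bot.hold(.2); print(bot.current_opening())
bot.line_to([x,y,.16],max_speed=.1)
bot.goto(np.array([x,y,.21])+.04*np.array([.5,-.866,0]),rv(30)); bot.set_gripper(1.0); print(bot.current_clock())
shot('wrist','w9');shot('side','d9');crop('w9',110,60,410,285,2.6,'w9c');crop('d9',195,305,285,384,8,'d9c')
crop('d9',200,150,340,270,5.5,'d9p')
E
```

```text
tilt chk 27.0917
0.06299999999999999 7.33538289648075 [0.50166678 0.30363695 0.06367579] 31.7583
0.4528258645997357
34.8
```

View pics/w9c.png

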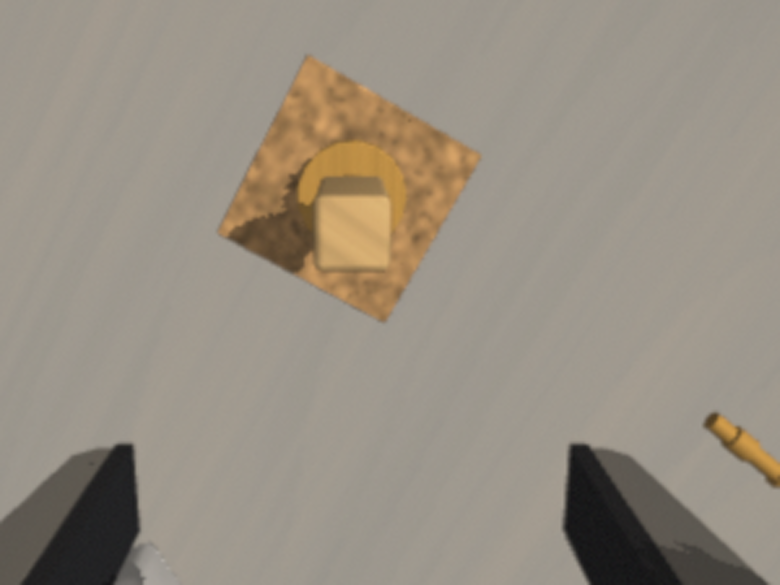

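View pics/d9c.png

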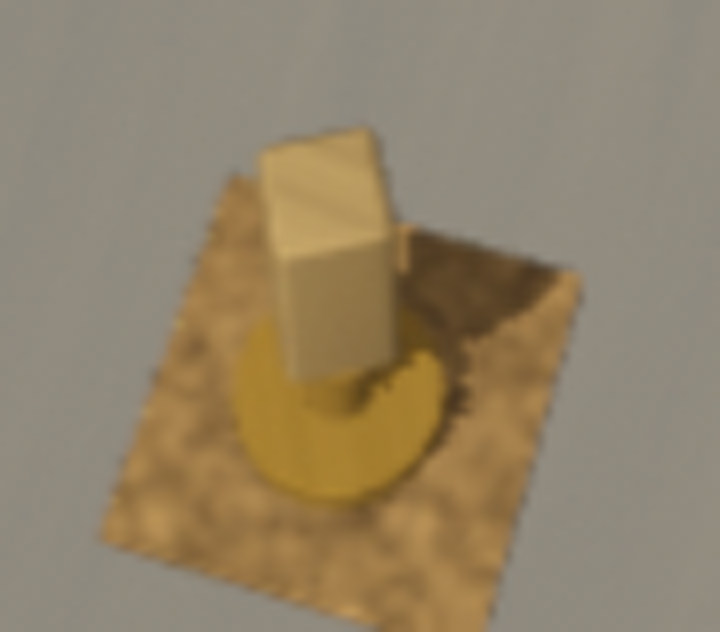

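View pics/d9p.png

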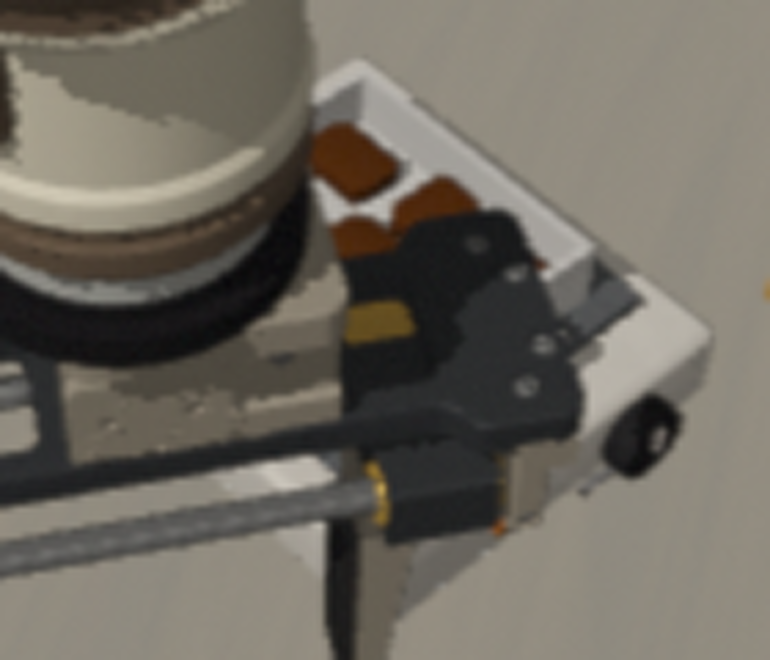

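The tamper stands upright near the pad's centre: its foot is at (352,196) in w9c, within a few mm of where it started. The gripper is clear, so I'm handing in.

```bash
python3 -c "
from h import *
bot.job_done(); print(bot.current_clock())"
```

```text
the job is handed in; nothing more can be done
the job is handed in; nothing more can be done
```

I pressed the four propped lumps flat with the tamper, stood it back on its cork pad and handed the job in at about 35 s of the 58 s allowed. Handing in gives no verdict, so the result rests on my own checks.

- **Lumps:** after the last press, the wrist, side and scene pictures showed all seven flat in a single layer, with no overlaps. The foot stopped about 11.7 mm above the floor each time, which fits lumps 12 mm thick. I read up to about 9 N between steps; I didn't log the force during each step. In the last side view the arm hid part of the pan, so the complete check dates from just before I put the tamper back.
- **Tamper:** the wrist and side pictures show it upright, with its foot a few millimetres from the pad's centre. The gripper was open and clear of it.
- **Camera disagreement:** the scene and side cameras differed by about 5 mm in x, so I worked from close-up wrist pictures, which matched the known sizes to about 1–2 mm.
- **Other things on the table:** I planned the moves to stay clear of them and saw no sign that any had moved, but I didn't re-measure them.

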